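# Find the full sample cylinder by weight and hold it over the drip pan

### The job

One of the two look-alike sample cylinders is full: lift each in turn to feel which is heavier. Leave the empty one lying level in a pair of the cradle's V saddles, set down without dropping it, its rubber rings outside the saddles, and leave the glassware alone. Finish while still holding the full one level, its valve outlet over the middle of the round drip pan, 10 to 25 cm above the worktop, for me to draw the sample.

Things in the scene. Friction and masses are not known exactly. Their poses are not given: they have to be found in the camera images.
- cylinder_a: Steel sample cylinder, 251 mm long, one of two look-alikes. Body 50 mm in diameter, grip it across at mid length. Two black hexagonal rubber rings (56 mm across flats, 14 wide) 72 mm either side of the middle; lying on them, its axis is 28 mm up. Origin on the axis at mid length, where it balances; x runs along the axis to the valve end. -x end: brass plug, 117 mm off.
- cylinder_b: The other sample cylinder, same shape, size and axes as cylinder_a. Either may lie in either place. Only weight tells the full one: it weighs roughly 0.3 kg more than the empty one; both weigh between 0.4 and 0.9 kg.
- cylinder_a_outlet (a point): Tip of the valve outlet of cylinder_a, on its axis, 134 mm from its middle. The valve end has a small green hand knob that reaches 25 mm out sideways and a brass outlet stub.
- cylinder_b_outlet (a point): Tip of the valve outlet of cylinder_b, on its axis, 134 mm from its middle. The valve end has a small green hand knob that reaches 25 mm out sideways and a brass outlet stub.
- cradle: Fixed cradle, grey base 136 x 205 mm; two places 110 mm apart (y = +55, -55 mm). Each is a pair of white slippery V saddles, 90 degrees, 18 mm wide, at x = +45 and -45 mm, tops 62 mm up, with 72 mm free between them for fingers. A cylinder lies along x, either way round, body in both saddles, rings outside them, 11 mm play lengthwise each way. Origin: centre of underside, z up.
- cradle_left (a point): The cradle's place on its + y side: where the middle of a cylinder (its origin) is when it lies home in that pair of saddles, 70 mm above the worktop. x runs along the lying cylinder.
- cradle_right (a point): The cradle's place on its - y side: where the middle of a cylinder (its origin) is when it lies home in that pair of saddles, 70 mm above the worktop. x runs along the lying cylinder.
- drip_pan: Round shallow stainless drip pan, 210 mm across its rim, 28 mm high, fixed to the worktop. Origin at the centre of its underside.
- flask_100: Bystander: stoppered conical glass flask, 62 mm in diameter, 117 mm high; origin at the centre of its underside. Leave it alone.
- beaker_100: Bystander: glass beaker, 54 mm in diameter, 70 mm high; origin at the centre of its underside. Leave it alone.
- petri_a: Bystander: glass petri dish with lid, 66 mm in diameter, 32 mm high; origin at the centre of its underside. Leave it alone.

How it is judged:
By the outcome, as a careful person would: the job done as asked, in the order asked, and still so for the second after the job is handed in, while the arm keeps its last pose, push and grip.
It also fails if it takes over 72 s, if anything falls off the work surface, if the arm or the gripper's body presses on something with over 40 N, if the wrist force passes 120 N, or if a joint passes its speed limit or range.

### The arm

A 7-joint arm with a two-finger parallel gripper is mounted at the origin on a cart in front of the work surface, level with it; the furniture and walls round the work are solid. World frame = base frame: x ahead of the robot, y to its left, z up, the work surface at z = 0. Lengths are in m, angles in rad, forces in N, time in s.
With the tool pointing down it reaches from about 0.35 to 0.9 m from the base axis. Payload 8.1 kg.
Tool frame: the origin (TCP) lies at the very end of the fingers, on their centre line; the grasp point (between the pads) lies 19 mm behind it (grasp_offset is the distance from the TCP to the grasp point, in m); z points along the fingers, y is the line along which they close (so a half turn about z gives the same grasp; the last joint's range is limited). The gripper opens to 92 mm and grips with 3 to 60 N. Pads are 19 mm wide; open, the fingers measure 130 mm over their backs; the gripper's body (75 mm by 190 mm) begins 47 mm behind the grasp point.
Start: joints at [1.236, 0.434, 0.025, 1.573, -0.012, 1.134, -0.075], TCP at [0.144, -0.608, 0.227] pointing down, gripper open.
Joint ranges: [-2.62, 2.62], [-0.44, 2.09], [-1.27, 1.32], [0.08, 2.57], [-1.32, 4.46], [0.12, 2], [-2.74, 2.74]. Speed limits (rad/s): [2.22, 2.22, 3.01, 3.01, 3.14, 3.14, 3.14].

### API

Orientations are given as a rotation vector (axis times angle).
In Python, from cell import observe, get_image, camera_params, sign_off, silhouettes, grasp_offset gives the robot as it stands. The module is installed in compiled form; this text tells all that it offers.
- The arm moves only by the tool jog_arm, never from a script. Its argument "motion" is a list that holds one entry, the list of rows, each a list of 7 numbers: the shift along the tool's x, y, z in m, then the turn, a rotation vector about the tool's x, y, z in rad, then the closure, from -1 (fully open) to 1 (shut), so that 0 is half open. In form: [[[dx, dy, dz, wx, wy, wz, hand], ...]]. A call has 1 to 10 rows; each row is the pose to reach, as a shift and turn from the pose commanded when the call began, along the tool's axes at that moment; what a row does not reach only later rows make up. A row lasts 1/12 s, in which the tool goes at most 41.7 mm and 7.16 degrees, less where a joint would pass 70% of its speed; a pose out of reach is approached as far as the arm can. A call with a gripper value outside its range is refused whole. The fingers move at their own pace and stop on an object; "force" is the grip in N (left out, the last holds). Time passes only in rows, so rows that repeat a pose let the fingers close. It gives the time, the measured TCP pose, the force, the opening and the grip force at its end, in the units of the state.
- observe(): the state, without advancing time (a new reading comes with each control period).
- get_image(name): name is "side" or "top" or "wrist"; returns the picture (480x640x3 uint8, red, green, blue); there is no depth.
- camera_params(name): a dict with "vertical_fov" (degrees; the focal length in pixels is half the picture's height over the tangent of half this angle, whatever the lens; pixels are square), "cx", "cy" (the principal point, pixels), "T" (4x4, takes a point from camera to world coordinates). Camera axes: x right, y down, z forward; pixel columns grow to the right and rows downward; lengths in m; the calibration is good to about 2 mm. A picture is of the moment at which its call begins: read the wrist's pose just before it. camera_params takes no time and is no camera call; for the wrist camera it gives the pose at the moment of the call.
- sign_off(): hands the job in; it is judged then, once.
Trained networks look in the newest picture that a camera, given by its name, has taken for a name from the list of things; names that differ only in an ending like _2 or _b are one class to them, and where a whole thing is asked for, a point or a joint stands for the part that bears it (a point fixed in the world has none). Each returns a list of dicts, best first, with "p" (0 to 1); they miss things now and then, are a little off and sometimes report something else, mostly with a low value. They report only what shows in the picture. A call takes as long as a camera call.
- silhouettes(query, camera): "mask" (480x640 bool, what is visible of it) and "pixel" ([column, row] in pixels, amid what is visible of it).
The state is a dict: "clock": time; "joints": joint angles; "dq": joint speeds; "joint_efforts": joint torques, N m; "position": TCP position; "ee_rot": TCP orientation; "force": force on the tool from outside, world axes, zero at the start; "ft_torque": the same for the moment, N m; "width": opening from 0.0 (shut) to 1.0 (fully open); "gripper_force": force on a finger pad.
Only numpy, scipy, OpenCV 4.12 (cv2) and the standard library are available. Lean on these libraries where they do the work, as an engineer would, in place of code of your own. Each camera call takes 0.05 s, during which the arm holds its last target. There are 200 camera calls.

## Working session

There is one attempt and no reset: what is moved stays moved. The work goes in short steps, Python scripts to look and compute and a tool call to move; the robot and the scene stay as the last step left them, time stands still between calls to the robot, and variables do not carry over. Pictures are saved under pics/ and viewed, at most 10 in all, crops included, and the job is handed in when it is done.

Besides the shell and the picture viewer there is one more tool, called as name(argument=value, ...), one argument or row to a line, values as JSON. jog_arm: Moves the arm, as the interface text tells. Its arguments: {"type":"object","properties":{"motion":{"type":"array"},"force":{"type":"number"}},"required":["motion"]}

```bash
mkdir -p pics
cat > h.py <<'E'
import numpy as np, cv2
from cell import *
from scipy.spatial.transform import Rotation as R
def save(c,n):
    im=get_image(c); cv2.imwrite(f'pics/{n}.png',im[:,:,::-1]); return im
def ray(c,px,P=None):
    P=P or camera_params(c); f=240/np.tan(np.radians(P['vertical_fov'])/2); T=np.array(P['T'])
    d=T[:3,:3]@np.array([(px[0]-P['cx'])/f,(px[1]-P['cy'])/f,1]); return T[:3,3],d
def onz(c,px,z,P=None):
    o,d=ray(c,px,P); return o+d*(z-o[2])/d[2]
def proj(c,p):
    P=camera_params(c); f=240/np.tan(np.radians(P['vertical_fov'])/2); T=np.array(P['T'])
    q=T[:3,:3].T@(np.array(p)-T[:3,3]); return np.array([q[0]/q[2]*f+P['cx'],q[1]/q[2]*f+P['cy']])
E
python3 - <<'E'
from h import *
s=observe(); print({k:np.round(v,3) for k,v in s.items()}, grasp_offset)
for c in('top','side'):
    save(c,c+'0'); P=camera_params(c); print(c,P['vertical_fov'],P['cx'],P['cy'],np.round(P['T'],3).tolist())
    for n in ('cylinder_a','cylinder_a_outlet','cradle','drip_pan','flask_100','beaker_100','petri_a'):
        for d in silhouettes(n,c):
            if d['p']<.2: continue
            m=d['mask'].astype(np.uint8); pts=cv2.findNonZero(m); r=cv2.minAreaRect(pts)
            print(c,n,round(d['p'],2),np.round(d['pixel']),m.sum(),np.round(r[0]),np.round(r[1]),round(r[2]),'w@.03',np.round(onz(c,r[0],.03),3))
E
```

```text
{'clock': np.float64(0.0), 'joints': array([ 1.236,  0.435,  0.025,  1.574, -0.012,  1.134, -0.075]), 'dq': array([-0.   , -0.   ,  0.001,  0.001,  0.   ,  0.   ,  0.001]), 'joint_efforts': array([ 1.0000e-03, -6.6786e+01,  9.8500e-01, -3.1446e+01, -6.1000e-02,
        4.3000e-02,  0.0000e+00]), 'position': array([ 0.143, -0.608,  0.226]), 'ee_rot': array([-3.119e+00, -3.630e-01,  1.000e-03]), 'force': array([ 0.068, -0.366, -0.588]), 'ft_torque': array([ 0.034, -0.05 ,  0.043]), 'gripper_force': np.float64(0.0), 'width': np.float64(0.999)} 0.0188
top 55.771571706702154 321.9811076821505 239.5830775774162 [[0.025, -0.996, 0.089, 0.463], [-0.999, -0.023, 0.025, -0.026], [-0.023, -0.09, -0.996, 1.269], [0.0, 0.0, 0.0, 1.0]]
top cylinder_a 0.76 [352. 273.] 1379 [352. 271.] [21. 92.] 10 w@.03 [ 0.49 -0.08  0.03]
top cylinder_a 0.63 [286. 264.] 1447 [287. 263.] [22. 91.] 15 w@.03 [0.507 0.099 0.03 ]
top cylinder_a_outlet 0.85 [352. 275.] 1501 [352. 271.] [23. 91.] 10 w@.03 [ 0.489 -0.079  0.03 ]
top cradle 0.64 [452. 282.] 3800 [452. 280.] [78. 50.] 1 w@.03 [ 0.472 -0.348  0.03 ]
top drip
[... 1314 characters left out ...]
cylinder_a_outlet 0.85 [288. 288.] 1207 [290. 287.] [20. 81.] 85 w@.03 [ 0.49  -0.075  0.03 ]
side cradle 0.88 [308. 361.] 3108 [307. 356.] [70. 52.] 74 w@.03 [ 0.47 -0.36  0.03]
side cradle 0.25 [279. 248.] 998 [284. 251.] [17. 75.] 89 w@.03 [0.506 0.101 0.03 ]
side drip_pan 0.95 [264. 207.] 1674 [264. 205.] [36. 57.] 90 w@.03 [0.497 0.379 0.03 ]
side drip_pan 0.64 [378. 259.] 388 [382. 256.] [25. 17.] 90 w@.03 [ 0.803 -0.009  0.03 ]
side flask_100 0.56 [360. 234.] 387 [364. 232.] [17. 33.] 17 w@.03 [0.791 0.132 0.03 ]
side beaker_100 0.66 [381. 260.] 377 [383. 257.] [17. 25.] 4 w@.03 [ 0.807 -0.011  0.03 ]
side petri_a 0.57 [225. 246.] 294 [223. 243.] [18. 18.] 90 w@.03 [0.322 0.195 0.03 ]
```

Run:
```python
import cv2
a=cv2.imread('pics/top0.png')[130:350,130:520]; b=cv2.imread('pics/side0.png')[170:420,180:430]
cv2.imwrite('pics/topc.png',cv2.resize(a,None,fx=2.05,fy=2.05,interpolation=2))
cv2.imwrite('pics/sidec.png',cv2.resize(b,None,fx=2.4,fy=2.4,interpolation=2))
```

```text
(no output)
```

View pics/topc.png

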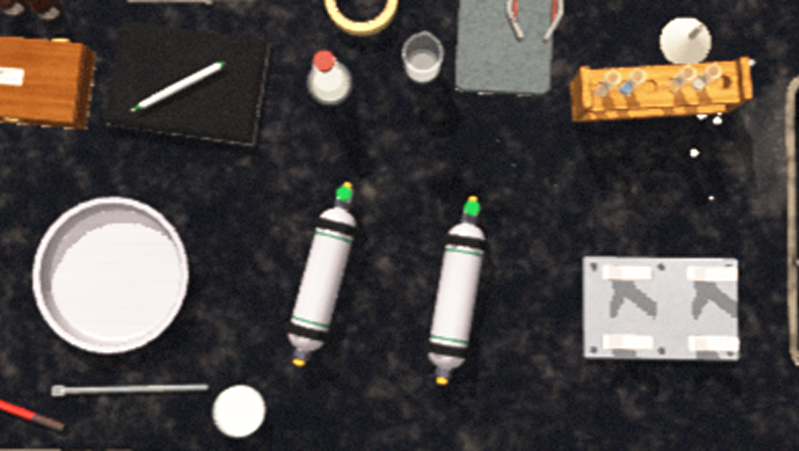

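View pics/sidec.png

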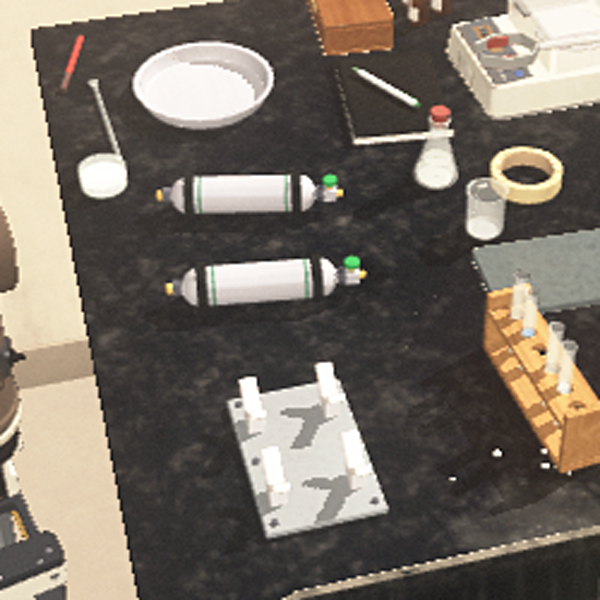

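The pictures show both cylinders lying with the valve (green knob) away from the robot. One is at about y=-0.08 and the other at about y=+0.10. The empty cradle is on the right near (0.47, -0.35), the pan on the left near (0.50, 0.385), and the glassware is clear of all of these. I'll compute poses next.

```bash
cat >> h.py <<'E'
def delta(p,yaw):
    "tool-frame shift & turn to bring the downward tool to world TCP p with tool x at yaw"
    s=observe(); r=R.from_rotvec(s['ee_rot']); g=R.from_euler('z',yaw)*R.from_euler('x',np.pi)
    print('delta',np.round(r.inv().apply(np.array(p)-s['position']),4),np.round((r.inv()*g).as_rotvec(),4),'t',round(float(s['clock']),2))
E
python3 - <<'E'
from h import *
def c(x,y): return (130+x/2.05,130+y/2.05)
for n,u,l in(('R',(465,242),(447,352)),('L',(335,227),(309,334))):
    a=onz('top',c(*u),.045);b=onz('top',c(*l),.045);d=a-b
    print(n,np.round((a+b)/2,4),np.linalg.norm(d),np.degrees(np.arctan2(d[1],d[0])))
print([np.round(onz('top',c(*q),.06),3) for q in((627,272),(712,274),(627,342),(714,345))])
print([np.round(onz('top',c(*q),.01),3) for q in((584,257),(738,258),(739,358),(584,360))])
# z=rim pan
print('pan',onz('top',(183,264),.028),onz('side',(264,205),.028))
im=get_image('top')
for d in silhouettes('cylinder_a','top')[:2]:
    p=cv2.findNonZero(d['mask'].astype(np.uint8)).reshape(-1,2).astype(float)
    w=np.array([onz('top',q,.035)[:2] for q in p]); m=w.mean(0); v=np.linalg.svd(w-m,full_matrices=False)[2][0]; v*=np.sign(v[0])
    t=(w-m)@v; print(np.round(m,4),np.degrees(np.arctan2(v[1],v[0])),t.min(),t.max())
delta([.49,-.079,.2],np.radians(-8)); print([np.round(a,3) for a in (camera_params('wrist')['T'][:3,3],)])
E
```

```text
R [ 0.4801 -0.0799  0.045 ] 0.14587580951561774 -8.214720121085694
L [0.4974 0.0968 0.045 ] 0.14467326049871626 -11.898080269122218
[array([ 0.517, -0.299,  0.06 ]), array([ 0.517, -0.408,  0.06 ]), array([ 0.427, -0.3  ,  0.06 ]), array([ 0.426, -0.41 ,  0.06 ])]
[array([ 0.538, -0.253,  0.01 ]), array([ 0.542, -0.459,  0.01 ]), array([ 0.409, -0.459,  0.01 ]), array([ 0.4  , -0.254,  0.01 ])]
pan [0.49832458 0.38599325 0.028     ] [0.49544077 0.38202457 0.028     ]
[0.5049 0.0993] -13.269879440880036 -0.1214282610027932 0.1286519383831231
[ 0.4863 -0.0792] -8.806719830778482 -0.11623243736665131 0.12656014857556355
delta [ 0.4587 -0.4357  0.0267] [ 2.000e-04 -0.000e+00  3.712e-01] t 0.9
[array([ 0.214, -0.592,  0.384])]
```

jog_arm(
  motion=[
    [[0.45,-0.435,0.0,0,0,0.375,-1],[0.45,-0.435,0.0,0,0,0.375,-1],[0.45,-0.435,0.0,0,0,0.375,-1],[0.45,-0.435,0.0,0,0,0.375,-1],[0.45,-0.435,0.0,0,0,0.375,-1],[0.45,-0.435,0.0,0,0,0.375,-1],[0.45,-0.435,0.0,0,0,0.375,-1],[0.45,-0.435,0.0,0,0,0.375,-1],[0.45,-0.435,0.0,0,0,0.375,-1],[0.45,-0.435,0.0,0,0,0.375,-1]],
  ],
)

```text
clock: 1.73
position: [0.3689, -0.2567, 0.2271]
ee_rot: [3.133, -0.225, 0.001]
force: [1.1, -0.3, 0.5]
width: 1.0
gripper_force: 0.0
```

Run:
```python
from h import *
print(observe()['position'],observe()['force'],observe()['width']); delta([.48,-.08,.2],np.radians(-8.3))
```

```text
[ 0.36888209 -0.25666728  0.22712602] [ 1.11936597 -0.32750562  0.52473615] 0.9997042264938238
delta [ 0.0847 -0.1908  0.0271] [ 0.0006 -0.0009  0.0014] t 1.73
```

jog_arm(
  motion=[
    [[0.08,-0.18,0.027,0,0,0,-1],[0.08,-0.18,0.027,0,0,0,-1],[0.08,-0.18,0.027,0,0,0,-1],[0.08,-0.18,0.027,0,0,0,-1],[0.08,-0.18,0.027,0,0,0,-1],[0.08,-0.18,0.027,0,0,0,-1],[0.08,-0.18,0.027,0,0,0,-1],[0.08,-0.18,0.027,0,0,0,-1]],
  ],
)

```text
clock: 2.4
position: [0.4727, -0.0923, 0.1997]
ee_rot: [3.133, -0.225, -0.001]
force: [-0.2, -0.6, 0.8]
width: 1.002
gripper_force: 0.0
```

Run:
```python
from h import *
print(observe()['position']); P=camera_params('wrist')
save('wrist','w1')
print(P['vertical_fov'],np.round(P['T'],3).tolist())
for d in silhouettes('cylinder_a','wrist')[:3]:
    p=cv2.findNonZero(d['mask'].astype(np.uint8)).reshape(-1,2).astype(float)
    w=np.array([onz('wrist',q,.03,P)[:2] for q in p[::7]]); m=w.mean(0); v=np.linalg.svd(w-m,full_matrices=False)[2][0]; v*=np.sign(v[0])
    t=(w-m)@v; print(d['p'],np.round(m,4),np.degrees(np.arctan2(v[1],v[0])),t.min(),t.max())
delta([.48,-.08,.009],np.radians(-8.5))
```

```text
[ 0.47266184 -0.09231691  0.1996619 ]
60.244257395043206 [[-0.143, -0.954, -0.265, 0.545], [-0.99, 0.137, 0.038, -0.102], [0.0, 0.268, -0.963, 0.357], [0.0, 0.0, 0.0, 1.0]]
0.67 [0.5306 0.0936] -12.110710747424287 -0.11184645262883693 0.10173914332846462
0.55 [ 0.4959 -0.0803] -8.53831894374231 -0.11599799368728364 0.11874045587281976
delta [ 0.0055 -0.0143  0.1909] [0.0007 0.     0.0028] t 2.5
```

View pics/w1.png

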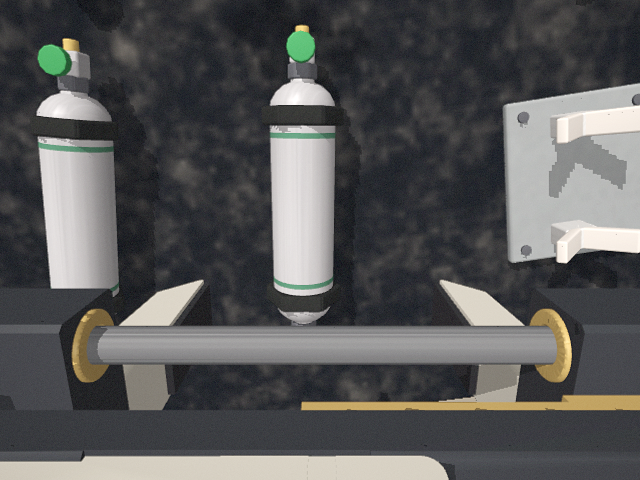

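The wrist view shows the right cylinder between the fingers, with its ring centres near (304,116) and (303,302) and its green bands at rows 135 and 287.

Run:
```python
from h import *
for a,b,z in(((304,116),(302,302),.052),((304,135),(303,287),.050)):
    a=onz('wrist',a,z);b=onz('wrist',b,z);d=a-b;print((a+b)/2,np.linalg.norm(d),np.degrees(np.arctan2(d[1],d[0])))
```

```text
[ 0.48153615 -0.08037428  0.052     ] 0.14255581708607037 -9.602436809236641
[ 0.48097719 -0.08061157  0.05      ] 0.1174134644390078 -9.348417778628104
```

jog_arm(
  motion=[
    [[0.0066,-0.013,0.04,0,0,0.012,-1],[0.0066,-0.013,0.08,0,0,0.012,-1],[0.0066,-0.013,0.12,0,0,0.012,-1],[0.0066,-0.013,0.155,0,0,0.012,-1],[0.0066,-0.013,0.18,0,0,0.012,-1],[0.0066,-0.013,0.19,0,0,0.012,-1],[0.0066,-0.013,0.19,0,0,0.012,-1],[0.0066,-0.013,0.19,0,0,0.012,0.3],[0.0066,-0.013,0.19,0,0,0.012,0.3],[0.0066,-0.013,0.19,0,0,0.012,0.3]],
  ],
  force=45,
)

```text
clock: 3.33
position: [0.4828, -0.0802, 0.0115]
ee_rot: [3.132, -0.244, 0.005]
force: [0.2, 0.6, 0.4]
width: 0.834
gripper_force: 0.0
```

jog_arm(
  motion=[
    [[0,0,0.0,0,0,0,1],[0,0,0.0,0,0,0,1],[0,0,0.0,0,0,0,1],[0,0,0.0,0,0,0,1],[0,0,0.0,0,0,0,1],[0,0,0.0,0,0,0,1],[0,0,0.0,0,0,0,1],[0,0,0.0,0,0,0,1]],
  ],
  force=45,
)

```text
clock: 4.0
position: [0.4818, -0.0793, 0.0102]
ee_rot: [-3.132, 0.243, -0.001]
force: [-1.0, 1.3, 7.9]
width: 0.535
gripper_force: 45.0
```

Run:
```python
from h import *
s=observe(); print({k:np.round(v,4) for k,v in s.items()})
```

```text
{'clock': np.float64(4.0), 'joints': array([ 0.2057,  0.533 , -0.2009,  2.1015,  0.2034,  0.5241, -1.8701]), 'dq': array([-0.0003, -0.0002,  0.0008,  0.0003,  0.001 ,  0.0007,  0.0004]), 'joint_efforts': array([ 8.91600e-01, -5.64353e+01, -1.05690e+00, -1.64514e+01,
        3.78300e-01, -2.67900e-01, -7.60000e-03]), 'position': array([ 0.4818, -0.0793,  0.0102]), 'ee_rot': array([-3.1319e+00,  2.4280e-01, -1.2000e-03]), 'force': array([-1.0189,  1.2714,  7.9203]), 'ft_torque': array([ 0.4476,  0.2104, -0.0037]), 'gripper_force': np.float64(44.9999), 'width': np.float64(0.5347)}
```

jog_arm(
  motion=[
    [[0,0,-0.01,0,0,0,1],[0,0,-0.03,0,0,0,1],[0,0,-0.05,0,0,0,1],[0,0,-0.06,0,0,0,1],[0,0,-0.06,0,0,0,1],[0,0,-0.06,0,0,0,1],[0,0,-0.06,0,0,0,1],[0,0,-0.06,0,0,0,1],[0,0,-0.06,0,0,0,1]],
  ],
  force=45,
)

```text
clock: 4.75
position: [0.4806, -0.0797, 0.0687]
ee_rot: [-3.132, 0.244, 0.003]
force: [-0.3, -0.4, -8.2]
width: 0.533
gripper_force: 45.0
```

Run:
```python
from h import *
F=[]
for i in range(3):
    s=observe();F.append(np.r_[s['force'],s['ft_torque']]);get_image('side')
print(np.round(F,2),s['position'],s['clock'],s['width'])
```

```text
[[-0.32 -0.39 -8.17 -0.01 -0.03 -0.03]
 [-0.16  0.1  -8.39  0.01  0.01  0.03]
 [-0.43 -0.06 -8.64  0.01  0.05  0.02]] [ 0.48095806 -0.07972783  0.06906714] 4.85 0.5329961709134171
```

About 0.85 kg, so this is probably the full one. I'll set it back gently and lift the other.

jog_arm(
  motion=[
    [[0,0,0.025,0,0,0,1],[0,0,0.045,0,0,0,1],[0,0,0.053,0,0,0,1],[0,0,0.056,0,0,0,1],[0,0,0.058,0,0,0,1],[0,0,0.059,0,0,0,1],[0,0,0.059,0,0,0,1],[0,0,0.059,0,0,0,1]],
  ],
  force=45,
)

```text
clock: 5.57
position: [0.482, -0.0799, 0.0115]
ee_rot: [3.132, -0.244, 0.002]
force: [0.2, 0.3, -7.9]
width: 0.531
gripper_force: 45.0
```

jog_arm(
  motion=[
    [[0,0,0.001,0,0,0,1],[0,0,0.002,0,0,0,1],[0,0,0.002,0,0,0,1]],
  ],
  force=45,
)

```text
clock: 5.82
position: [0.482, -0.0799, 0.0101]
ee_rot: [3.132, -0.244, 0.003]
force: [-4.6, -0.6, 10.2]
width: 0.533
gripper_force: 45.0
```

jog_arm(
  motion=[
    [[0,0,0,0,0,0,-1],[0,0,0,0,0,0,-1],[0,0,0,0,0,0,-1],[0,0,0,0,0,0,-1],[0,0,0,0,0,0,-1],[0,0,-0.02,0,0,0,-1],[0,0,-0.06,0,0,0,-1],[0,0,-0.1,0,0,0,-1],[0,0,-0.14,0,0,0,-1],[0,0,-0.16,0,0,0,-1]],
  ],
)

```text
clock: 6.65
position: [0.4831, -0.0797, 0.1732]
ee_rot: [3.132, -0.243, 0.008]
force: [0.7, -0.3, -0.9]
width: 0.997
gripper_force: 0.0
```

jog_arm(
  motion=[
    [[-0.012,-0.177,-0.03,0,0,0.063,-1],[-0.012,-0.177,-0.03,0,0,0.063,-1],[-0.012,-0.177,-0.03,0,0,0.063,-1],[-0.012,-0.177,-0.03,0,0,0.063,-1],[-0.012,-0.177,-0.03,0,0,0.063,-1],[-0.012,-0.177,-0.03,0,0,0.063,-1],[-0.012,-0.177,-0.03,0,0,0.063,-1],[-0.012,-0.177,-0.03,0,0,0.063,-1]],
  ],
)

```text
clock: 7.32
position: [0.4967, 0.0956, 0.1983]
ee_rot: [3.122, -0.344, -0.001]
force: [0.6, -1.3, 0.7]
width: 1.001
gripper_force: 0.0
```

Run:
```python
from h import *
print(observe()['position'],observe()['force']); 
save('wrist','w2'); delta([.497,.097,.01],np.radians(-12.5))
```

```text
[0.4967097  0.09555892 0.19832341] [ 0.60574533 -1.29608368  0.68911792]
delta [-0.     -0.0021  0.1883] [ 0.0012  0.0006 -0.0022] t 7.37
```

View pics/w2.png

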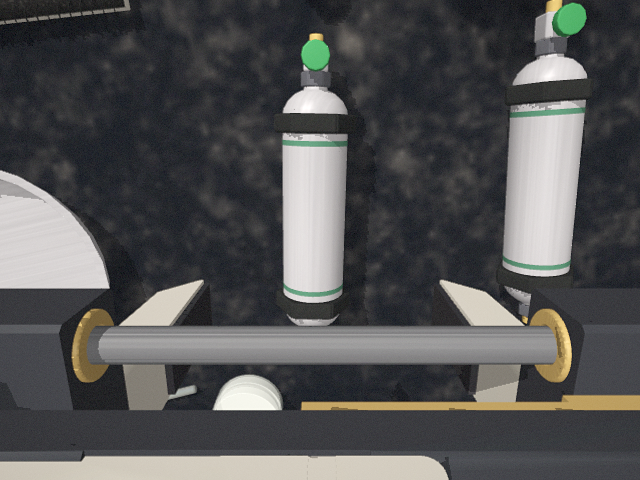

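The left cylinder is between the fingers, with green bands at (315,143) and (313,294). The petri dish and pan are clear of the fingers.

Run:
```python
from h import *
a=onz('wrist',(315,143.5),.05);b=onz('wrist',(313.3,294),.05);d=a-b;print((a+b)/2,np.linalg.norm(d),y:=np.arctan2(d[1],d[0]))
m=(a+b)/2; delta([m[0],m[1],.010],y)
```

```text
[0.49881031 0.10043266 0.05      ] 0.11686151452033412 -0.2357331408869205
delta [ 0.001  -0.0058  0.1883] [0.0012 0.0006 0.0153] t 7.37
```

jog_arm(
  motion=[
    [[0.001,-0.005,0.04,0,0,0.015,-1],[0.001,-0.005,0.08,0,0,0.015,-1],[0.001,-0.005,0.12,0,0,0.015,-1],[0.001,-0.005,0.155,0,0,0.015,-1],[0.001,-0.005,0.178,0,0,0.015,-1],[0.001,-0.005,0.188,0,0,0.015,-1],[0.001,-0.005,0.188,0,0,0.015,-1],[0.001,-0.005,0.188,0,0,0.015,-1],[0.001,-0.005,0.188,0,0,0.015,1],[0.001,-0.005,0.188,0,0,0.015,1]],
  ],
  force=45,
)

```text
clock: 8.2
position: [0.5003, 0.1017, 0.0124]
ee_rot: [-3.119, 0.366, -0.004]
force: [-0.4, 1.0, 0.2]
width: 0.904
gripper_force: 0.0
```

jog_arm(
  motion=[
    [[0,0,0.0,0,0,0,1],[0,0,0.0,0,0,0,1],[0,0,0.0,0,0,0,1],[0,0,0.0,0,0,0,1],[0,0,0.0,0,0,0,1],[0,0,0.0,0,0,0,1],[0,0,0.0,0,0,0,1]],
  ],
  force=45,
)

```text
clock: 8.78
position: [0.499, 0.1016, 0.0109]
ee_rot: [3.12, -0.366, 0.0]
force: [-1.0, -0.7, 4.4]
width: 0.534
gripper_force: 45.0
```

jog_arm(
  motion=[
    [[0,0,-0.01,0,0,0,1],[0,0,-0.03,0,0,0,1],[0,0,-0.05,0,0,0,1],[0,0,-0.06,0,0,0,1],[0,0,-0.06,0,0,0,1],[0,0,-0.06,0,0,0,1],[0,0,-0.06,0,0,0,1],[0,0,-0.06,0,0,0,1],[0,0,-0.06,0,0,0,1]],
  ],
  force=45,
)

```text
clock: 9.53
position: [0.4983, 0.1014, 0.0698]
ee_rot: [3.12, -0.365, -0.003]
force: [-0.8, -1.1, -3.8]
width: 0.536
gripper_force: 45.0
```

Run:
```python
from h import *
F=[]
for i in range(3):
    s=observe();F.append(np.r_[s['force'],s['ft_torque']]);get_image('side')
print(np.round(F,2),s['position'],s['clock'],s['width'])
```

```text
[[-0.82 -1.15 -3.78  0.08  0.03  0.02]
 [ 0.83  0.15 -4.31 -0.01  0.    0.04]
 [-0.19 -0.55 -4.61  0.03  0.02  0.02]] [0.49855409 0.10152793 0.07004542] 9.6333 0.53956068620999
```

About 0.44 kg, so this is the empty one. I'll refine the cradle pose from the first, unobstructed pictures.

Run:
```python
from h import *
for c,(x0,x1,y0,y1) in (('top',(405,500,250,310)),):
    im=cv2.imread(f'pics/{c}0.png')[y0:y1,x0:x1]; g=im.min(2)
    for th in(225,240):
        n,l,st,ce=cv2.connectedComponentsWithStats((g>th).astype(np.uint8))
        for i in range(1,n):
            if st[i,4]>40: print(th,st[i],np.round(onz(c,ce[i]+[x0,y0],.055),4))
    # base outline by gray threshold
    m=((g>110)).astype(np.uint8); m=cv2.morphologyEx(m,cv2.MORPH_CLOSE,np.ones((9,9)))
    p=cv2.findNonZero(m); r=cv2.minAreaRect(p); print(r, np.round([onz(c,q+[x0,y0],.012) for q in cv2.boxPoints(r)],4), onz(c,np.array(r[0])+[x0,y0],.012))
delta([.472,-.2995,.2],0)
```

```text
225 [ 60   7  24  10 166] [ 0.5197 -0.4083  0.055 ]
225 [ 19   9  24   7 151] [ 0.5185 -0.2982  0.055 ]
225 [ 19  43  25   7 166] [ 0.4289 -0.2998  0.055 ]
225 [ 61  44  24   7 162] [ 0.4297 -0.4101  0.055 ]
240 [27 10 15  6 85] [ 0.5182 -0.3098  0.055 ]
240 [69 10 15  7 91] [ 0.5182 -0.4198  0.055 ]
240 [28 44 15  6 90] [ 0.4283 -0.3115  0.055 ]
240 [ 61  44  24   7 123] [ 0.4301 -0.4138  0.055 ]
((46.95945739746094, 31.743242263793945), (77.09542846679688, 53.14841842651367), 1.3322197198867798) [[ 0.3955 -0.2478  0.012 ]
 [ 0.5411 -0.2501  0.012 ]
 [ 0.5412 -0.4613  0.012 ]
 [ 0.3962 -0.4568  0.012 ]] [ 0.46813051 -0.35420974  0.012     ]
delta [ 0.0666  0.3964 -0.1297] [ 0.0003  0.0009 -0.2331] t 9.68
```

jog_arm(
  motion=[
    [[0,0,-0.04,0,0,0,1],[0,0,-0.08,0,0,0,1],[0,0,-0.11,0,0,0,1],[0,0,-0.11,0,0,0,1]],
  ],
  force=45,
)

```text
clock: 10.02
position: [0.5023, 0.103, 0.1866]
ee_rot: [-3.117, 0.365, -0.014]
force: [1.2, 0.8, -5.2]
width: 0.537
gripper_force: 45.0
```

jog_arm(
  motion=[
    [[0.067,0.396,-0.01,0,0,-0.249,1],[0.067,0.396,-0.01,0,0,-0.249,1],[0.067,0.396,-0.01,0,0,-0.249,1],[0.067,0.396,-0.01,0,0,-0.249,1],[0.067,0.396,-0.01,0,0,-0.249,1],[0.067,0.396,-0.01,0,0,-0.249,1],[0.067,0.396,-0.01,0,0,-0.249,1],[0.067,0.396,-0.01,0,0,-0.249,1],[0.067,0.396,-0.01,0,0,-0.249,1],[0.067,0.396,-0.01,0,0,-0.249,1]],
  ],
  force=45,
)

```text
clock: 10.85
position: [0.4712, -0.3024, 0.1898]
ee_rot: [3.141, 0.022, -0.002]
force: [0.8, 0.6, -4.9]
width: 0.535
gripper_force: 45.0
```

jog_arm(
  motion=[
    [[0,0,0,0,0,0,1],[0,0,0,0,0,0,1],[0,0,0,0,0,0,1]],
  ],
)

```text
clock: 11.1
position: [0.4723, -0.2984, 0.1897]
ee_rot: [-3.14, -0.025, 0.002]
force: [1.3, 0.7, -4.6]
width: 0.533
gripper_force: 45.0
```

Run:
```python
from h import *
print(observe()['position'],observe()['ee_rot'],observe()['width']); delta([.473,-.299,.053],.016)
save('wrist','w3'); save('top','t3')
d=lambda a,b:0
for q in ((.518,-.2985,.062),(.428,-.2995,.062),(.473,-.299,.07)): print(proj('wrist',q))
```

```text
[ 0.47225023 -0.29837184  0.18966229] [-3.14008332e+00 -2.45473071e-02  2.05255835e-03] 0.532619326566695
delta [0.0009 0.0008 0.1367] [-0.0014  0.0013 -0.0004] t 11.1
[324.61889157 166.18063962]
[323.48214326 288.91753982]
[324.08384563 232.90080347]
```

View pics/w3.png

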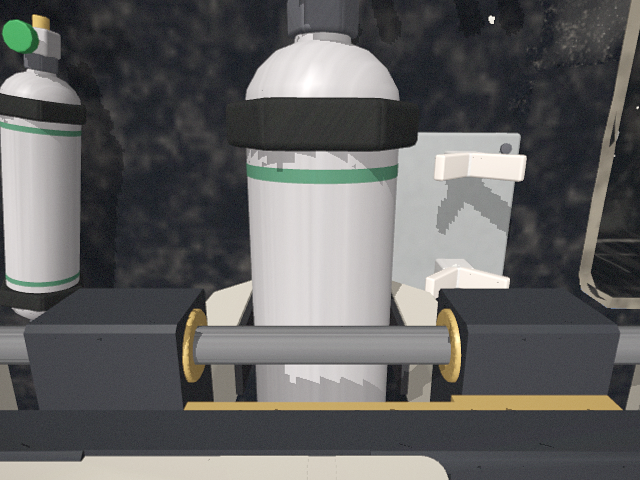

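The cylinder is held square. The visible right-place saddles have tip spans of about (437–525, row ~165) for the far one and (428–508, row ~278) for the near one. I'll check those against my cradle estimate.

Run:
```python
from h import *
for p in ((437,163),(525,162),(428,280),(508,280)): print(np.round(onz('wrist',p,.062),4))
print(np.round([onz('wrist',q,.012) for q in ((519,133),(506,288))],4))
```

```text
[ 0.5216 -0.375   0.062 ]
[ 0.5233 -0.4348  0.062 ]
[ 0.4365 -0.3763  0.062 ]
[ 0.4376 -0.4352  0.062 ]
[[ 0.5418 -0.451   0.012 ]
 [ 0.4113 -0.4588  0.012 ]]
```

jog_arm(
  motion=[
    [[0.0015,-0.001,0.03,0,0,0,1],[0.0015,-0.001,0.06,0,0,0,1],[0.0015,-0.001,0.09,0,0,0,1],[0.0015,-0.001,0.11,0,0,0,1],[0.0015,-0.001,0.12,0,0,0,1],[0.0015,-0.001,0.126,0,0,0,1],[0.0015,-0.001,0.13,0,0,0,1],[0.0015,-0.001,0.13,0,0,0,1],[0.0015,-0.001,0.13,0,0,0,1]],
  ],
)

```text
clock: 11.95
position: [0.4749, -0.2983, 0.0618]
ee_rot: [3.141, 0.025, 0.002]
force: [0.1, -0.8, -4.4]
width: 0.538
gripper_force: 45.0
```

jog_arm(
  motion=[
    [[0,0,0.001,0,0,0,1],[0,0,0.002,0,0,0,1],[0,0,0.003,0,0,0,1],[0,0,0.003,0,0,0,1]],
  ],
)

```text
clock: 12.28
position: [0.4742, -0.2982, 0.0579]
ee_rot: [3.141, 0.025, 0.0]
force: [-0.5, -0.2, -4.3]
width: 0.536
gripper_force: 45.0
```

jog_arm(
  motion=[
    [[0,0,0.001,0,0,0,1],[0,0,0.002,0,0,0,1],[0,0,0.003,0,0,0,1],[0,0,0.003,0,0,0,1],[0,0,0.003,0,0,0,1]],
  ],
)

```text
clock: 12.7
position: [0.474, -0.2981, 0.0546]
ee_rot: [-3.141, -0.025, 0.0]
force: [-0.2, 0.0, -5.1]
width: 0.532
gripper_force: 45.0
```

Run:
```python
from h import *
s=observe(); print(np.round(s['force'],2),np.round(s['ft_torque'],2),s['position'])
```

```text
[-0.21  0.03 -5.06] [ 0.06 -0.03 -0.02] [ 0.47403082 -0.29810473  0.05460168]
```

No contact yet, so I'll keep going slowly.

jog_arm(
  motion=[
    [[0,0,0.0005,0,0,0,1],[0,0,0.001,0,0,0,1],[0,0,0.0015,0,0,0,1],[0,0,0.0015,0,0,0,1],[0,0,0.0015,0,0,0,1]],
  ],
)

```text
clock: 13.12
position: [0.4741, -0.2981, 0.0532]
ee_rot: [-3.141, -0.025, 0.0]
force: [-0.7, -0.6, -3.9]
width: 0.537
gripper_force: 45.0
```

Run:
```python
from h import *
s=observe(); print(np.round(s['force'],2),np.round(s['ft_torque'],2),s['position'])
```

```text
[-0.68 -0.64 -3.92] [ 0.09 -0.03 -0.04] [ 0.47409161 -0.29812877  0.05320054]
```

jog_arm(
  motion=[
    [[0,0,0.0005,0,0,0,1],[0,0,0.001,0,0,0,1],[0,0,0.0015,0,0,0,1],[0,0,0.0015,0,0,0,1],[0,0,0.0015,0,0,0,1]],
  ],
)

```text
clock: 13.53
position: [0.4745, -0.2982, 0.0528]
ee_rot: [3.141, 0.024, 0.001]
force: [-3.1, 2.0, 8.8]
width: 0.533
gripper_force: 45.0
```

Run:
```python
from h import *
s=observe(); print(np.round(s['force'],2),np.round(s['ft_torque'],2),s['position'])
```

```text
[-3.05  1.99  8.79] [ 0.47  0.68 -0.25] [ 0.47449261 -0.29818752  0.05278008]
```

jog_arm(
  motion=[
    [[0,0,0,0,0,0,1],[0,0,0,0,0,0,1],[0,0,0,0,0,0,1],[0,0,0,0,0,0,1]],
  ],
  force=5,
)

```text
clock: 13.87
position: [0.4746, -0.2982, 0.0527]
ee_rot: [3.141, 0.025, 0.002]
force: [-2.8, 2.0, 6.6]
width: 0.543
gripper_force: 5.0
```

Run:
```python
from h import *
s=observe(); print(np.round(s['force'],2),np.round(s['ft_torque'],2),s['position'],s['ee_rot'])
```

```text
[-2.83  1.98  6.6 ] [ 0.45  0.44 -0.04] [ 0.47459477 -0.29815164  0.05266443] [3.14099269e+00 2.49282139e-02 1.60458890e-03]
```

jog_arm(
  motion=[
    [[0,0,0,0,0,0,-1],[0,0,0,0,0,0,-1],[0,0,0,0,0,0,-1],[0,0,0,0,0,0,-1],[0,0,0,0,0,0,-1],[0,0,0,0,0,0,-1],[0,0,-0.03,0,0,0,-1],[0,0,-0.07,0,0,0,-1],[0,0,-0.11,0,0,0,-1],[0,0,-0.147,0,0,0,-1]],
  ],
)

```text
clock: 14.7
position: [0.474, -0.298, 0.2007]
ee_rot: [-3.141, -0.025, -0.0]
force: [1.1, -0.6, 0.5]
width: 0.999
gripper_force: 0.0
```

Run:
```python
from h import *
print(observe()['position'],observe()['force'])
save('side','s4'); a=cv2.imread('pics/s4.png')[210:420,200:440]; a=cv2.resize(a,(640,560),interpolation=2)
save('wrist','w4'); b=cv2.imread('pics/w4.png')
cv2.imwrite('pics/m4.png',np.hstack([cv2.resize(a,(400,350)),cv2.resize(b,(400,350))]))
delta([.4815,-.0798,.2],-.157)
```

```text
[ 0.47395899 -0.29797191  0.20073755] [ 1.12588397 -0.60057738  0.51331718]
delta [ 0.0075 -0.2198  0.0041] [ 0.0044 -0.0097  0.1726] t 14.8
```

View pics/m4.png

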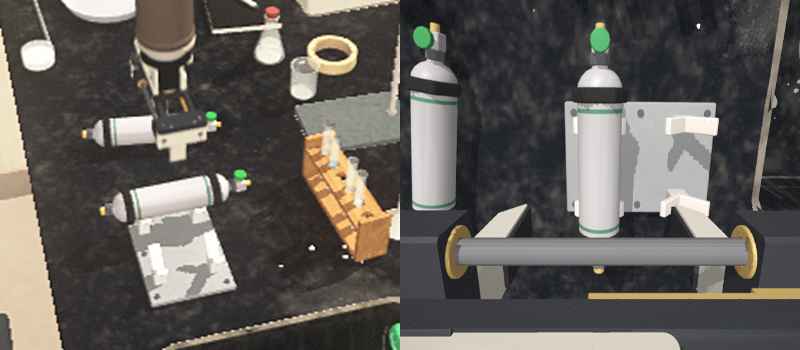

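The empty cylinder lies in the left pair of saddles with its far ring outside the saddle. Next I'll move to the full one and check the placement numerically.

Run:
```python
from h import *
a=onz('wrist',(319.5,152.5),.095);b=onz('wrist',(319,319.5),.095);print((a+b)/2,np.linalg.norm(a-b))
for p in((1.6*(660-400),127*1.371),(1.6*(715-400),125*1.371),(1.6*(660-400),201*1.371),(1.6*(708-400),203*1.371)): print(onz('wrist',p,.062))
```

```text
[ 0.47596028 -0.29867455  0.095     ] 0.11587716965930629
[ 0.51785312 -0.36814472  0.062     ]
[ 0.52080375 -0.43174656  0.062     ]
[ 0.44005274 -0.37399381  0.062     ]
[ 0.4386445  -0.43375091  0.062     ]
```

jog_arm(
  motion=[
    [[0.0075,-0.2195,0.0,0,0,0.173,-1],[0.0075,-0.2195,0.0,0,0,0.173,-1],[0.0075,-0.2195,0.0,0,0,0.173,-1],[0.0075,-0.2195,0.0,0,0,0.173,-1],[0.0075,-0.2195,0.0,0,0,0.173,-1],[0.0075,-0.2195,0.0,0,0,0.173,-1],[0.0075,-0.2195,0.0,0,0,0.173,-1],[0.0075,-0.2195,0.0,0,0,0.173,-1],[0.0075,-0.2195,0.0,0,0,0.173,-1]],
  ],
)

```text
clock: 15.55
position: [0.478, -0.08, 0.1985]
ee_rot: [3.131, -0.249, -0.0]
force: [0.1, -0.4, 0.6]
width: 0.997
gripper_force: 0.0
```

Run:
```python
from h import *
delta([.4812,-.0798,.0102],-.157)
im=get_image('wrist')
for d in silhouettes('cylinder_a','wrist')[:3]:
    m=d['mask'].astype(np.uint8); print(d['p'],d['pixel'],cv2.boundingRect(cv2.findNonZero(m)))
g=im.astype(int); gm=(g[:,:,1]-g[:,:,0]>25); 
rows=np.where(gm[:,290:330].sum(1)>15)[0]; print(rows, [np.where(gm[r,230:400])[0].mean()+230 for r in rows])
```

```text
delta [ 0.0031 -0.0008  0.1883] [ 0.0007  0.0002 -0.0017] t 15.55
0.85 [317.5, 186.4] (279, 30, 82, 296)
0.65 [614.2, 157.6] (584, 0, 56, 290)
[ 37  38  39  40  41  42  43  44  45  46  47  48  49  50  51  52  53  54
  55  56  57  58  59  60  61  62  63  64 138 139 140 141 142 289 290 291
 292 293] [np.float64(318.5), np.float64(318.5), np.float64(318.5), np.float64(318.5), np.float64(318.5), np.float64(318.5), np.float64(319.0), np.float64(318.5), np.float64(318.5), np.float64(318.5), np.float64(318.5), np.float64(319.0), np.float64(318.5), np.float64(318.5), np.float64(318.5), np.float64(318.5), np.float64(319.0), np.float64(319.0), np.float64(318.5), np.float64(318.5), np.float64(319.0), np.float64(319.0), np.float64(318.5), np.float64(319.0), np.float64(319.0), np.float64(319.0), np.float64(319.0), np.float64(319.0), np.float64(320.0), np.float64(320.0), np.float64(320.0), np.float64(320.0), np.float64(316.5689655172414), np.float64(319.69444444444446), np.float64(320.5), np.float64(320.5), np.float64(320.0), np.float64(320.3888888888889)]
```

jog_arm(
  motion=[
    [[0.002,-0.001,0.04,0,0,0,-1],[0.002,-0.001,0.08,0,0,0,-1],[0.002,-0.001,0.12,0,0,0,-1],[0.002,-0.001,0.155,0,0,0,-1],[0.002,-0.001,0.178,0,0,0,-1],[0.002,-0.001,0.188,0,0,0,-1],[0.002,-0.001,0.188,0,0,0,-1],[0.002,-0.001,0.188,0,0,0,-1],[0.002,-0.001,0.188,0,0,0,1],[0.002,-0.001,0.188,0,0,0,1]],
  ],
  force=50,
)

```text
clock: 16.48
position: [0.4816, -0.0782, 0.0123]
ee_rot: [3.132, -0.248, 0.005]
force: [0.9, -0.8, -0.6]
width: 0.9
gripper_force: 0.0
```

jog_arm(
  motion=[
    [[0,0,0.0,0,0,0,1],[0,0,0.0,0,0,0,1],[0,0,0.0,0,0,0,1],[0,0,0.0,0,0,0,1],[0,0,0.0,0,0,0,1],[0,0,0.0,0,0,0,1],[0,0,0.0,0,0,0,1]],
  ],
  force=50,
)

```text
clock: 17.07
position: [0.4803, -0.0785, 0.0109]
ee_rot: [3.131, -0.247, 0.0]
force: [-2.4, -3.9, 6.3]
width: 0.531
gripper_force: 50.0
```

jog_arm(
  motion=[
    [[0,0,-0.01,0,0,0,1],[0,0,-0.03,0,0,0,1],[0,0,-0.06,0,0,0,1],[0,0,-0.09,0,0,0,1],[0,0,-0.12,0,0,0,1],[0,0,-0.14,0,0,0,1],[0,0,-0.14,0,0,0,1],[0,0,-0.14,0,0,0,1]],
  ],
  force=50,
)

```text
clock: 17.73
position: [0.4801, -0.0777, 0.1508]
ee_rot: [-3.132, 0.247, -0.001]
force: [-0.1, -0.6, -9.2]
width: 0.539
gripper_force: 50.0
```

Run:
```python
from h import *
s=observe(); print(np.round(s['force'],2),np.round(s['ft_torque'],2),s['position'],s['ee_rot'],s['joints'])
pan=np.array([.4975,.3845])
for y in(-.157,.3,.6): 
    c=pan-.134*np.array([np.cos(y),np.sin(y)]); print(y,c); delta([*c,.15],y)
```

```text
[-0.11 -0.56 -9.16] [ 0.03  0.1  -0.03] [ 0.48010094 -0.07767482  0.15082983] [-3.13189034e+00  2.46559084e-01 -1.31637018e-03] [ 0.28470137  0.31719249 -0.29185709  1.98084073  0.11888498  0.85880779
 -1.79908308]
-0.157 [0.36514809 0.40545168]
delta [-0.1891 -0.4592  0.0007] [-0.0001 -0.0008 -0.0001] t 17.73
0.3 [0.36948491 0.34490029]
delta [-0.1754 -0.4001  0.0007] [ 1.000e-04 -8.000e-04 -4.571e-01] t 17.73
0.6 [0.38690503 0.30883791]
delta [-0.1525 -0.3672  0.0007] [ 2.000e-04 -8.000e-04 -7.571e-01] t 17.73
```

jog_arm(
  motion=[
    [[-0.175,-0.4,0,0,0,-0.457,1],[-0.175,-0.4,0,0,0,-0.457,1],[-0.175,-0.4,0,0,0,-0.457,1],[-0.175,-0.4,0,0,0,-0.457,1],[-0.175,-0.4,0,0,0,-0.457,1],[-0.175,-0.4,0,0,0,-0.457,1],[-0.175,-0.4,0,0,0,-0.457,1],[-0.175,-0.4,0,0,0,-0.457,1],[-0.175,-0.4,0,0,0,-0.457,1],[-0.175,-0.4,0,0,0,-0.457,1]],
  ],
  force=50,
)

```text
clock: 18.57
position: [0.3729, 0.3258, 0.1482]
ee_rot: [3.104, 0.469, -0.006]
force: [2.2, -0.5, -8.5]
width: 0.532
gripper_force: 50.0
```

Run:
```python
from h import *
delta([.3695,.345,.15],.3)
```

```text
delta [ 0.0024 -0.0193 -0.0018] [ 0.0016  0.0042 -0.0001] t 18.57
```

jog_arm(
  motion=[
    [[0,-0.008,0,0,0,0,1],[0,-0.008,0,0,0,0,1],[0,-0.008,0,0,0,0,1],[0,-0.008,0,0,0,0,1],[0,-0.008,0,0,0,0,1],[0,-0.008,0,0,0,0,1]],
  ],
  force=50,
)

```text
clock: 19.07
position: [0.3732, 0.3315, 0.1501]
ee_rot: [3.106, 0.466, -0.001]
force: [-0.2, -0.5, -8.2]
width: 0.537
gripper_force: 50.0
```

Run:
```python
from h import *
s=observe(); print(s['position'],s['ee_rot'],s['dq'].round(3)); delta([.3695,.345,.15],.3)
t=R.from_rotvec(s['ee_rot']).apply([.134,0,-.0188])+s['position']; print('outlet',t, proj('top',t),proj('side',t))
it=save('top','t5'); 
isd=save('side','s5')
a=cv2.imread('pics/t5.png')[190:350,120:320]; b=cv2.imread('pics/s5.png')[120:280,180:380]
cv2.imwrite('pics/m5.png',cv2.resize(np.hstack([a,b]),None,fx=2,fy=2,interpolation=2))
for d in silhouettes('drip_pan','top')[:1]:
    c=cv2.findContours(d['mask'].astype(np.uint8),0,1)[0]; print(cv2.minEnclosingCircle(max(c,key=len)))
```

```text
[0.37316646 0.33145546 0.15014112] [ 3.10581919e+00  4.65630787e-01 -1.21916233e-03] [-0.002 -0.006 -0.005 -0.008 -0.001  0.001 -0.001]
delta [ 0.0005 -0.014   0.0001] [ 0.0009  0.0009 -0.0024] t 19.07
outlet [0.50128657 0.37077319 0.16881709] [170.36891115 260.85330403] [263.77235888 172.54079705]
((182.95339965820312, 263.76422119140625), 38.11233139038086)
```

View pics/m5.png

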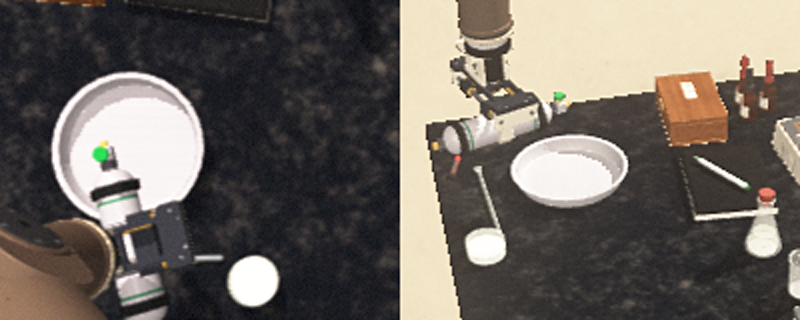

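The outlet tip shows at top (172,262) and side (263,173), which agrees with my predictions for a level cylinder. It needs about 14 mm more toward +y.

jog_arm(
  motion=[
    [[0.0,-0.007,0,0,0,0,1],[0.0,-0.0137,0,0,0,0,1],[0.0,-0.0137,0,0,0,0,1],[0.0,-0.0137,0,0,0,0,1],[0.0,-0.0137,0,0,0,0,1],[0.0,-0.0137,0,0,0,0,1],[0.0,-0.0137,0,0,0,0,1],[0.0,-0.0137,0,0,0,0,1]],
  ],
  force=50,
)

```text
clock: 19.88
position: [0.3688, 0.3458, 0.1507]
ee_rot: [3.106, 0.469, -0.0]
force: [-0.1, 0.7, -8.2]
width: 0.532
gripper_force: 50.0
```

Run:
```python
from h import *
s=observe(); r=R.from_rotvec(s['ee_rot']); print(s['position'],s['force'],s['width'])
for L in(.134,-.117):
    t=r.apply([L,0,-.0188])+s['position']; print(L,t,proj('top',t),proj('side',t))
save('side','s6'); save('top','t6'); a=cv2.imread('pics/s6.png')[120:420,180:430]; b=cv2.imread('pics/t6.png')[190:340,130:255]
cv2.imwrite('pics/m6.png',np.hstack([cv2.resize(a,(480,576),interpolation=2),cv2.resize(b,(320,384),interpolation=2)[:384].copy() if 0 else cv2.copyMakeBorder(cv2.resize(b,(320,384),interpolation=2),0,192,0,0,0)]))
```

```text
[0.36882663 0.34582551 0.15067016] [-0.09435751  0.67433977 -8.2227554 ] 0.5322222085211471
0.134 [0.49686056 0.38536667 0.16946507] [164.25576357 262.50966634] [261.71042844 170.43155228]
-0.117 [0.25703488 0.31130832 0.1694746 ] [189.31544054 363.52493104] [194.16874208 191.82812635]
```

View pics/m6.png

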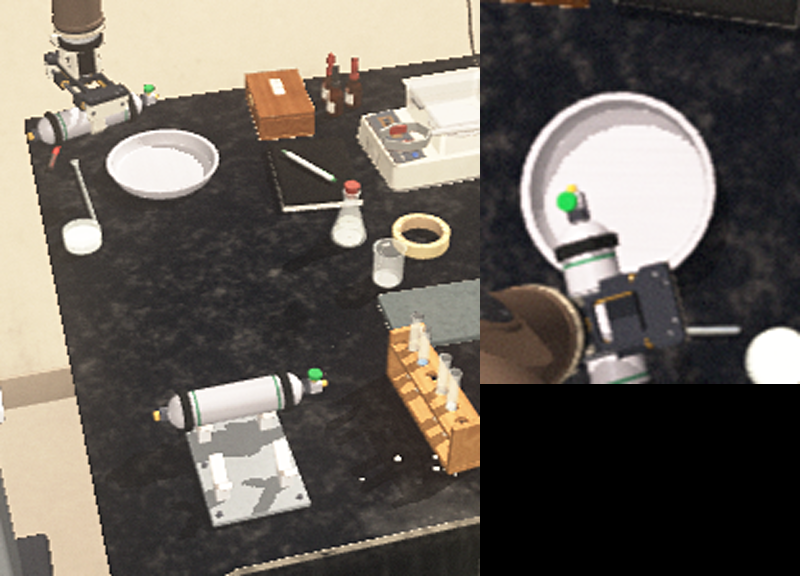

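The side view shows the held cylinder's outlet at (262,170) and plug at (196,191). Both match the level prediction, with the outlet over the pan's middle and 17 cm up. The empty one lies in the cradle and the glassware is untouched.

```bash
python3 -c "
from cell import *
print(sign_off())"
```

```text
the job is handed in; nothing more can be done
None
```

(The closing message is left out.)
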